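# Rock the tight pan out of a bread machine

### The job

The bread machine's pan is stuck in its spring clips. Swing the pan's handle up until it clicks upright, then rock the pan from side to side by the handle so that the clips let go one side at a time (do not yank it straight up), and raise it just clear, about 3 to 4 cm above its seat. Finish holding it there by the handle, level and still and touching nothing of the machine, so I can look at the drive underneath; leave the lid and the other baking things where they are.

Things in the scene. Friction and masses are not known exactly. Their poses are not given: they have to be found in the camera images.
- machine: Compact white bread machine fixed on the table, lid off. Origin on the table below the centre of its baking chamber; x to its back, y to its left as seen from its sloping front control panel, z up. Shell: x -160 (front) to +118, y -128 to +128, flat deck 185 mm above the table. Open chamber 190 (x) by 210 (y), from the deck down to the seat.
- seat (a point): Centre of the seat plate on the chamber floor, at (0, 0, 50) mm of the machine's frame, with its axes. The pan's foot stands on it, held within 1.5 mm sideways by low walls (12 mm high at x = +-52, 8 mm at y = +-56 mm).
- clip_left: Left spring clip: a rounded steel nose (10 mm thick) that overhangs the rolled left edge of the pan's foot. Origin: middle of the nose, about (0, 56, 62) mm in the machine's frame. It lets go when that edge is raised 6 to 8 mm, against about 20 N there: some 10 to 15 N pushed sideways at the upright handle; pulling straight up out of both takes about 50 N. Its top is 18 mm above the seat.
- clip_right: Right spring clip, mirror image of the left one, at about (0, -56, 62) mm in the machine's frame. A side that has let go is carried on its nose, about 14 mm above the seat, and needs a similar push to snap down again, so the other side can then be rocked out in turn.
- pan: Loose empty bread pan in the machine, 0.5 to 0.9 kg. Origin: centre of the foot's underside; axes as the machine's, z 50 mm above the table while seated. Foot 100 (x) by 90 (y) by 22 mm high, rolled edges out to y = +-54; pan above it 130 (x) by 136 (y), walls 3, rim at 130 mm (seated: 5 mm below the deck). About 30 mm free to the chamber walls.
- foot_left (a point): Lower left edge of the pan's foot, (0, +50, 0) mm in the pan's frame; 50 mm above the table while seated. To raise it, the pan turns about the foot's lower right edge (y = -45, z = 0), the handle moving to the right.
- foot_right (a point): Lower right edge of the pan's foot, (0, -50, 0) mm in the pan's frame; 50 mm above the table while seated. To raise it, the pan turns about the foot's lower left edge (y = +45, z = 0), the handle moving to the left.
- handle (a joint): Angle of the pan's U-shaped handle (rad), hinged along the pan's y. 0: lowest, leaning to the machine's front, 20 degrees above level; grows as it swings up and back; 1.22: upright on its end stop. An over-centre spring is its detent: below about 1.0 it drives the handle back down, beyond it snaps it upright and holds it there. Moving it takes up to about 4 N at the grip.
- grip (a point): Centre of the handle's black grip, a round bar along the pan's y, 13 mm thick, 84 mm long, 62 mm from the hinge axis. At handle angle q it lies at (-62 cos(0.349 + q), 0, 138 + 62 sin(0.349 + q)) mm in the pan's frame; upright: 200 mm above the foot's underside, 70 mm above the rim.
- lid: The machine's white lid, lifted off and lying on the table at the machine's right: 215 x 250 x 41 mm, origin at the centre of its underside. Leave alone.
- measuring_cup: Clear measuring cup with a handle, 84 mm wide, 85 mm high, at the machine's left; origin at the centre of its underside. Leave alone.
- yeast_jar: Glass jar with a steel cap, 60 mm wide, 85 mm high, at the machine's left; origin at the centre of its underside. Leave alone.
- wooden_spoon: Wooden spoon 200 mm long lying across the lid; origin under its middle. Leave alone.
There are look-alikes about, which are no part of the job. There is more than one size of the pan; the job needs the middle-sized.

How it is judged:
By the outcome, as a careful person would: the job done as asked, in the order asked, and still so for the second after the job is handed in, while the arm keeps its last pose, push and grip.
It also fails if it takes over 45 s, if anything falls off the work surface, if the arm or the gripper's body presses on something with over 40 N, if the wrist force passes 120 N, or if a joint passes its speed limit or range.

### The arm

A 7-joint arm with a two-finger parallel gripper is mounted at the origin on the work surface. World frame = base frame: x ahead of the robot, y to its left, z up, the work surface at z = 0. Lengths are in mm, angles in rad, forces in N, time in s.
With the tool pointing down it reaches from about 400 to 875 mm from the base axis. Payload 19.3 kg.
Tool frame: the origin (TCP) lies at the very end of the fingers, on their centre line; the grasp point (between the pads) lies 19 mm behind it (grip_point_offset is the z of the grasp point in the tool frame, in mm); z points along the fingers, x is the direction in which the jaws open and shut, and the axes are right-handed (so a half turn about z gives the same grasp; the last joint's range is limited). The gripper opens to 85 mm and grips with 20 to 120 N. Pads are 22 mm wide; open, the fingers measure 114 mm over their backs; the gripper's body (76 mm by 85 mm) begins 54 mm behind the grasp point. The pads swing forward as they close: fully open they stand 13 mm farther back than shut.
Start: joints at [-1.341, 0.521, -0.036, 1.599, 0.021, 1.021, -0.113], TCP at [184.6, 597.108, 231.291] pointing down, gripper open.
Joint ranges: [-2.91, 2.91], [-0.3, 2.13], [-1.5, 1.42], [0.17, 2.43], [-1.26, 4.41], [0.16, 1.93], [-2.52, 2.52]. Speed limits (rad/s): [1.89, 1.89, 2.39, 2.39, 3.01, 3.01, 3.01].

### API

Orientations are given as a 3x3 rotation matrix whose columns are the frame's x, y, z axes.
In Python, from workcell import movep, movel, goto_joints, open_gripper, clamp, wait, inverse_kinematics, read_state, camera, PlanningError, finish_job, grip_point_offset gives the robot as it stands. Calls block until the motion is done:
- movep(position, orientation): joint-space move of the TCP to a pose.
- movel(position, frame=None, max_speed=150, guard=None): straight line of the TCP; frame=None keeps the orientation; max_speed is the mean speed in mm/s. With guard (N) it stops when the force on the tool has changed by that much, and returns True; else False.
- goto_joints(angles): joint-space move.
- open_gripper() and clamp(): open the fingers fully, or close them until they stop; the grip force is fixed at half the most.
- wait(seconds).
- inverse_kinematics(position, orientation): joint angles nearest the present ones, or None.
- read_state(): the state.
- camera(name): name is "side" or "top" or "wrist"; returns a dict with "image" (420x560x3 uint8, blue, green, red), "range_z" (420x560 float32, mm along the optical axis (not along the pixel's ray), 0 where there is no reading), "fx", "fy", "cx", "cy" (pixels), "cam_to_world" (4x4, takes a point from camera to world coordinates). Camera axes: x right, y up, looking along -z (the intrinsics and any distortion apply to the point x, -y, -z); pixel columns grow to the right and rows downward; lengths in mm; the calibration is good to about 2 mm. The wrist camera is an equidistant fisheye: a pixel r from the principal point sees the ray r / f radians off the axis. A picture is of the moment at which its call begins.
A pose or a line that the arm cannot do raises PlanningError and nothing moves.
- finish_job(): hands the job in, once; it reports no verdict.
The state is a dict: "time": time; "qpos": joint angles; "qvel": joint speeds; "joint_efforts": joint torques, N m; "eef_pos": TCP position; "tool_rot": TCP orientation; "ft_force": force on the tool from outside, world axes, zero at the start; "torque": the same for the moment, N m; "finger_gap": finger opening in mm.
Only numpy, scipy, OpenCV 4.12 (cv2) and the standard library are available. Lean on these libraries where they do the work, as an engineer would, in place of code of your own. Each camera call takes 0.05 s, during which the arm holds its last target. There are 200 camera calls.

## Working session

There is one attempt and no reset: what is moved stays moved. The work goes in short steps, each a Python script; the robot and the scene stay as the last script left them, time stands still between calls to the robot, and variables do not carry over. Pictures are saved under pics/ and viewed, about 8 in all and at most 12, crops included, and the job is handed in when it is done.

```bash
mkdir -p pics; ls
cat > h.py <<'E'
import numpy as np, cv2
from workcell import *
def pts(c):
    z=c["range_z"]; v,u=np.mgrid[:z.shape[0],:z.shape[1]]
    P=np.stack([(u-c["cx"])/c["fx"]*z,-(v-c["cy"])/c["fy"]*z,-z,np.ones_like(z)],-1)
    return (P@np.array(c["cam_to_world"]).T)[...,:3]
E
python3 - <<'E'
from h import *
import pickle
for n in("top","side"):
    c=camera(n); pickle.dump(c,open(n+".pkl","wb")); cv2.imwrite(f"pics/{n}.png",c["image"])
    print(n,c["fx"],c["fy"],c["cx"],c["cy"],np.round(c["cam_to_world"],3).tolist(),(c["range_z"]>0).mean())
s=read_state(); print({k:np.round(v,3).tolist() for k,v in s.items()}, grip_point_offset)
E
```

```text
pics
top 415.1064280740377 415.1064280740377 283.2462015530688 212.3848404589558 [[-0.02, 0.985, -0.17, 316.144], [-1.0, -0.02, 0.003, 30.079], [-0.0, 0.17, 0.986, 1341.865], [0.0, 0.0, 0.0, 1.0]] 0.995969387755102
side 381.247110391396 381.247110391396 281.57066246096275 210.0404963242026 [[-1.0, -0.002, -0.006, 489.132], [-0.002, -0.789, 0.614, 693.001], [-0.006, 0.614, 0.789, 992.145], [0.0, 0.0, 0.0, 1.0]] 0.9960204081632653
{'time': 0.1, 'qpos': [-1.341, 0.522, -0.036, 1.6, 0.021, 1.021, -0.113], 'qvel': [0.0, -0.003, 0.001, -0.001, -0.0, -0.002, 0.0], 'joint_efforts': [0.004, -92.848, 1.984, -37.052, 0.018, 0.005, -0.0], 'eef_pos': [184.534, 596.844, 230.803], 'tool_rot': [[0.295, 0.955, -0.0], [0.955, -0.295, -0.001], [-0.001, 0.0, -1.0]], 'ft_force': [0.033, 0.217, 0.712], 'torque': [0.026, -0.032, 0.03], 'finger_gap': 85.543} -18.700000000000003
```

View pics/top.png

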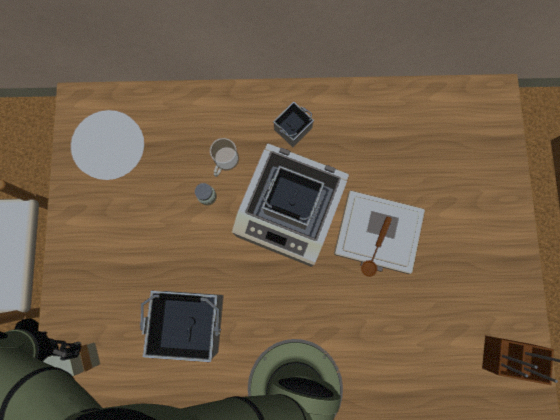

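View pics/side.png

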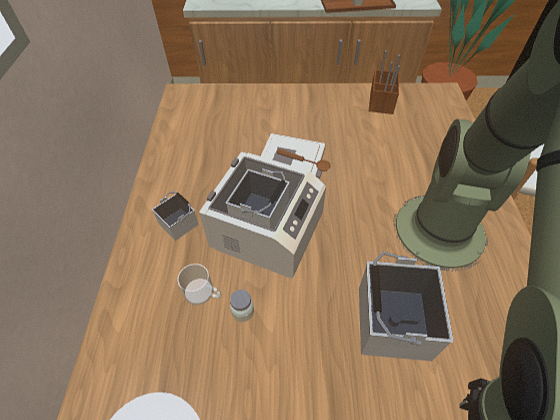

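The top view shows three pans: small at (293,123), large at (182,325), and the middle one inside the machine at (293,193). The middle pan is the only one seated in the machine, so it fits the description. I'll measure the deck, the rim and the handle, and confirm with an enlarged crop.

```bash
cat > m.py <<'E'
from h import *
import pickle
A=[]
for n in("top","side"):
    c=pickle.load(open(n+".pkl","rb")); P=pts(c).reshape(-1,3); I=c["image"].reshape(-1,3)
    r=(np.hypot(P[:,0]-540,P[:,1])<220)
    print(n,'z hist',[(z,int(((P[r,2]>z)&(P[r,2]<z+5)).sum())) for z in range(150,250,5)])
    d=r&(abs(P[:,2]-185)<5)
    g=np.zeros((450,450),np.uint8); q=np.round(P[d,:2]-[315,-225]).astype(int)
    q=q[((q>=0)&(q<450)).all(1)]; g[q[:,0],q[:,1]]=255
    g=cv2.morphologyEx(g,cv2.MORPH_CLOSE,np.ones((9,9)))
    cs,h=cv2.findContours(g,cv2.RETR_CCOMP,cv2.CHAIN_APPROX_NONE)
    for k,hh in zip(cs,h[0]):
        if cv2.contourArea(k)>3000:
            (a,b),wh,t=cv2.minAreaRect(k); print('hole' if hh[3]>=0 else 'outer',round(b+315,1),round(a-225,1),np.round(wh,1),round(t,1))
    cv2.imwrite(f"pics/g{n}.png",g)
c=cv2.imread("pics/top.png")[130:280,215:365]; d=cv2.imread("pics/side.png")[140:280,190:340]
cv2.imwrite("pics/crop.png",np.hstack([cv2.resize(c,(400,400),interpolation=2),cv2.resize(d,(400,400),interpolation=2)]))
E
python3 m.py
```

```text
top z hist [(150, 243), (155, 285), (160, 293), (165, 287), (170, 310), (175, 434), (180, 1143), (185, 1378), (190, 270), (195, 101), (200, 60), (205, 36), (210, 86), (215, 74), (220, 2), (225, 0), (230, 0), (235, 0), (240, 0), (245, 0)]
outer 563.6 -2.1 [256.4 239.8] 23.0
hole 564.0 -2.1 [215.2 195.4] 22.8
side z hist [(150, 466), (155, 498), (160, 469), (165, 535), (170, 546), (175, 663), (180, 1421), (185, 882), (190, 85), (195, 113), (200, 31), (205, 45), (210, 85), (215, 38), (220, 0), (225, 0), (230, 0), (235, 0), (240, 0), (245, 0)]
outer 562.3 -2.1 [259.2 236.2] 22.8
hole 562.3 -1.2 [213.1 193.5] 22.9
```

View pics/crop.png

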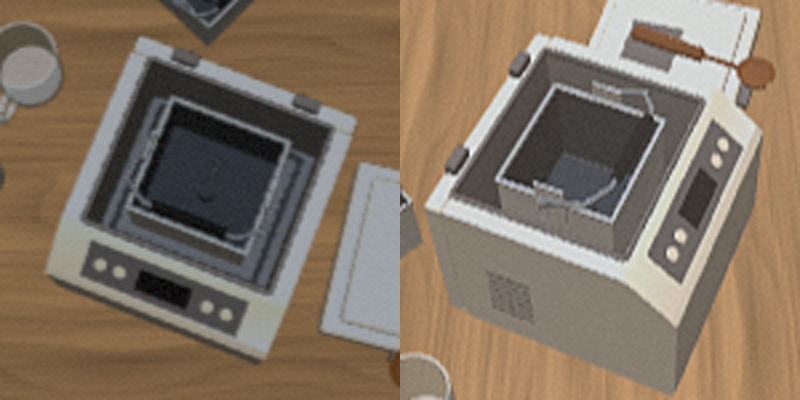

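The crop shows the middle pan seated in the machine. Its handle is down, leaning to the front (bar about (185,235) in the left half). The small and large pans stand on the table outside. The machine is at about (563,-2) with yaw -23°. Next I'll locate the grip bar in the machine frame.

```bash
cat >> h.py <<'E'
yaw=np.deg2rad(-22.9); M0=np.array([563.,-1.8,0])
Rm=np.array([[np.cos(yaw),-np.sin(yaw),0],[np.sin(yaw),np.cos(yaw),0],[0,0,1]])
E
python3 - <<'E'
from h import *
import pickle
for n in("top","side"):
    c=pickle.load(open(n+".pkl","rb")); P=pts(c).reshape(-1,3); Q=(P-M0)@Rm; I=c["image"].reshape(-1,3)
    k=(abs(Q[:,0])<90)&(abs(Q[:,1])<80)&(Q[:,2]>190)&(Q[:,2]<260)
    for q,i in zip(Q[k][::4],I[k][::4]): print(np.round(q).astype(int).tolist(),i.tolist(),end=';')
    print()
    b=k&(abs(Q[:,1])<38)&(Q[:,0]<-30); print(n,b.sum(),np.median(Q[b],0), np.polyfit(Q[b,1],Q[b,0],1))
    d=(abs(Q[:,2]-180)<4)&(abs(Q[:,0])<80)&(abs(Q[:,1])<80); print('rim',np.percentile(Q[d],[3,97],axis=0))
for R in (np.column_stack([Rm[:,0],-Rm[:,1],[0,0,-1]]),np.column_stack([-Rm[:,0],Rm[:,1],[0,0,-1]])):
    for t in ([-58,0,260],[-58,0,190],[0,0,235]): print(inverse_kinematics(M0+Rm@t,R))
E
```

```text
[21, 72, 196] [114, 118, 111];[14, 69, 200] [107, 104, 103];[11, 68, 202] [101, 97, 97];[2, 80, 194] [103, 95, 89];[5, 69, 200] [123, 121, 114];[4, 68, 194] [102, 103, 100];[-6, 79, 193] [106, 98, 96];[-10, 78, 195] [104, 92, 89];[-12, 77, 196] [98, 89, 89];[-16, 78, 195] [107, 107, 96];[-20, 77, 200] [94, 89, 86];[-26, 77, 200] [94, 91, 87];[-34, 80, 203] [100, 96, 89];[-36, 76, 207] [91, 87, 82];[20, -68, 199] [135, 135, 127];[16, -69, 204] [140, 135, 129];[14, -70, 203] [138, 134, 126];[11, -71, 201] [112, 110, 106];[13, -78, 193] [95, 93, 88];[4, -68, 199] [128, 127, 120];[-52, 57, 214] [94, 88, 85];[7, -77, 190] [98, 95, 92];[-1, -70, 201] [135, 130, 124];[-57, 55, 214] [68, 63, 63];[-51, 40, 212] [35, 28, 27];[0, -76, 192] [102, 95, 93];[-56, 46, 214] [105, 96, 91];[-53, 35, 218] [26, 26, 26];[-4, -75, 193] [101, 95, 91];[-57, 40, 212] [27, 25, 30];[-53, 29, 217] [19, 17, 17];[-10, -71, 199] [123, 115, 110];[-59, 39, 211] [16, 15, 15];[-56, 28, 217] [29, 30, 29];[-51, 18, 214] [21, 22, 15];[-8, -79, 192] [81, 79, 76];[-59, 30, 215] [21, 21, 21];[-55, 20, 216] [24, 20, 22];[-51,
[... 3412 characters left out ...]
135];
side 105 [-60.56771858   1.00199874 213.88358519] [ 3.54798962e-03 -6.00160651e+01]
rim [[-66.92372349 -69.3263785  176.45325406]
 [ 66.05110978  69.76746865 183.29146533]]
[-0.63116095  0.35628116  0.6185809   1.88772545 -0.24704951  0.97388864
 -0.30173857]
[-0.5795997   0.4512913   0.56616759  1.96332548 -0.32659653  0.81713754
 -0.23197353]
[-0.54420204  0.48851844  0.62686523  1.78590284 -0.3386844   0.97663848
 -0.18015389]
[ 0.73237899  0.58267014 -1.26790859  1.82462892  0.60040581  1.19334718
  2.01441673]
[ 0.71010413  0.71221218 -1.27232763  1.90184778  0.76291376  1.12878171
  1.87909158]
[ 0.70893052  0.72849275 -1.27268265  1.72273572  0.73218556  1.25956955
  2.00207352]
```

```bash
cat >> h.py <<'E'
R0=np.column_stack([Rm[:,0],-Rm[:,1],[0,0,-1]])
W=lambda t: M0+Rm@np.asarray(t,float)
def st(tag=''):
    s=read_state(); print(tag,'t%.2f'%s["time"],'tcp',np.round((s["eef_pos"]-M0)@Rm,1),'F',np.round(np.array(s["ft_force"])@Rm,1),'T',np.round(np.array(s["torque"])@Rm,2),'gap %.1f'%s["finger_gap"],flush=True)
    return s
E
python3 - <<'E'
from h import *
s=read_state(); movel(np.array(s["eef_pos"])+[0,0,120],max_speed=300)
movep(W([-58.5,0,300]),R0); st('above')
print(movel(W([-58.5,0,192]),max_speed=100,guard=8)); st('down')
c=camera("side"); cv2.imwrite("pics/g1.png",cv2.resize(c["image"][120:300,170:350],(600,600),interpolation=2))
E
```

```text
above t3.01 tcp [-58.8   0.9 299.9] F [ 0.5  0.9 -0. ] T [ 0.02 -0.04  0.06] gap 85.2
False
down t4.24 tcp [-5.830e+01  1.000e-01  1.925e+02] F [-0.1  0.6  0.1] T [-0.    0.02  0.03] gap 85.4
```

View pics/g1.png

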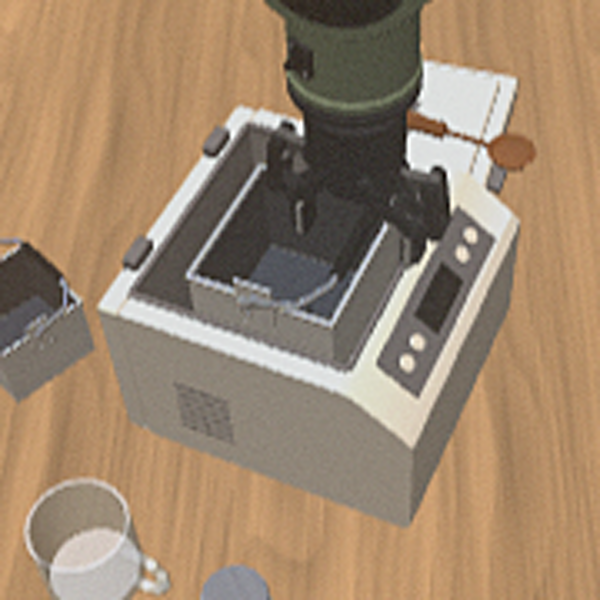

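The open fingers straddle the black bar: one is inside the pan at (300,215), the other in front of it at (410,245). Next I clamp and swing the handle.

Run:
```python
from h import *
clamp(); s=st('clamped')
p=(np.array(s["eef_pos"])-M0)@Rm
g=lambda q: np.array([-62*np.cos(.349+q),0,188+62*np.sin(.349+q)])
for q in np.linspace(0,1.22,7)[1:]:
    movel(M0+Rm@(p+g(q)-g(0)),max_speed=70); s=st('q%.2f'%q)
    if np.linalg.norm(s["ft_force"])>35: print('STOP'); break
```

```text
clamped t4.97 tcp [-57.3   0.  192.3] F [ 8.1 -0.7 -2.1] T [-0.04 -1.5   0.02] gap 10.7
q0.20 t5.31 tcp [-52.2  -0.  203.4] F [-1.7  0.1 -1.9] T [-0.02  0.48 -0.04] gap 10.9
q0.41 t5.64 tcp [-45.3   0.  213.8] F [-13.7  -0.7  10.8] T [-0.22  2.83 -0.04] gap 10.8
q0.61 t5.97 tcp [-3.66e+01  1.00e-01  2.22e+02] F [-19.6  -0.6  15.1] T [-0.2   4.3   0.03] gap 10.7
q0.81 t6.31 tcp [-24.3  -0.  227.9] F [-5.9  0.2 -1.3] T [0.06 1.43 0.01] gap 11.1
q1.02 t6.64 tcp [-1.140e+01 -2.000e-01  2.318e+02] F [-0.5 -0.  -4.8] T [ 0.06 -0.03 -0.02] gap 10.8
q1.22 t6.97 tcp [ -2.6   0.4 233.6] F [-34.9  -1.9  32.8] T [-0.29  7.62  0.02] gap 10.5
STOP
```

Run:
```python
from h import *
s=st(); movel(W([-2.5,0,233]),max_speed=40); st('backoff')
open_gripper(); st('open')
movel(W([-2.5,0,300]),max_speed=150); st('up')
import pickle
for n in("top","side"):
    c=camera(n); pickle.dump(c,open(n+"2.pkl","wb"))
    P=pts(c).reshape(-1,3); Q=(P-M0)@Rm; I=c["image"].reshape(-1,3)
    b=(abs(Q[:,0])<70)&(abs(Q[:,1])<40)&(Q[:,2]>205)&(Q[:,2]<262)
    print(n,b.sum(),np.median(Q[b],0) if b.any() else'',np.percentile(Q[b],[5,95],axis=0) if b.any() else'')
    if n=="side": cv2.imwrite("pics/g2.png",cv2.resize(c["image"][120:300,170:350],(600,600),interpolation=2))
```

```text
t6.97 tcp [ -2.6   0.4 233.6] F [-34.9  -1.9  32.8] T [-0.29  7.62  0.02] gap 10.5
backoff t7.22 tcp [ -4.    0.3 233.2] F [-15.3  -0.1  12.3] T [-0.04  3.21  0.07] gap 11.0
open t7.93 tcp [ -2.5  -0.  233. ] F [-0.5 -0.5 -0.3] T [-0.04  0.03 -0.  ] gap 85.4
up t8.53 tcp [-2.800e+00  1.000e-01  2.994e+02] F [ 0.1  0.4 -0.3] T [ 0.04  0.   -0.04] gap 85.3
top 0  
side 158 [-21.97651816   1.98586628 237.25562169] [[-33.16905658 -35.32953873 207.25661824]
 [-13.67318438  37.24784844 241.18601642]]
```

View pics/g2.png

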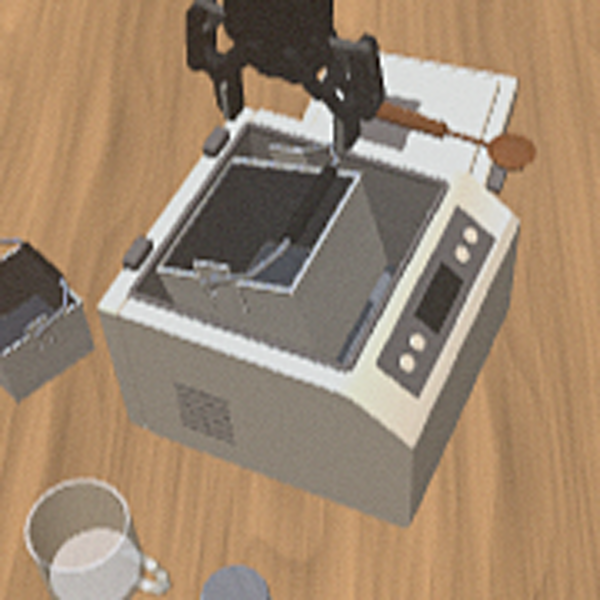

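The swing went wrong. The bar did not turn in the pads, so the pan pitched backwards instead: its front rim at (320,270) is raised and the handle is still low. I'll measure the pan's pose.

Run:
```python
from h import *
import pickle
for n in("top2","side2"):
    c=pickle.load(open(n[:-1]+"2.pkl","rb")); P=pts(c); Q=(P-M0)@Rm; I=c["image"]
    gray=I.mean(2)
    # rim: bright pixels in the chamber area above z 150
    k=(abs(Q[...,0])<92)&(abs(Q[...,1])<80)&(Q[...,2]>150)&(Q[...,2]<262)&(gray>110)
    B=Q[k]; 
    for zlo in range(150,262,10):
        b=B[(B[:,2]>=zlo)&(B[:,2]<zlo+10)]
        if len(b): print(n,zlo,len(b),'x',np.percentile(b[:,0],[5,50,95]).round(),'y',np.percentile(b[:,1],[5,50,95]).round())
    b=(abs(Q[...,0])<70)&(abs(Q[...,1])<38)&(Q[...,2]>205)&(Q[...,2]<262)&(gray<90)
    print('bar',b.sum(), [np.median(Q[b&(abs(Q[...,1]-y)<8)],0).round(1).tolist() for y in(-30,-15,0,15,30) if (b&(abs(Q[...,1]-y)<8)).any()])
```

```text
top2 180 2 x [88. 88. 89.] y [-68. -68. -68.]
bar 0 []
side2 150 145 x [-45. -42.  79.] y [-57.  63.  69.]
side2 160 172 x [-43. -39.  80.] y [-55.  64.  71.]
side2 170 162 x [-41. -33.  88.] y [-55.  65.  71.]
side2 180 171 x [-38. -35.  72.] y [-67.  42.  71.]
side2 190 151 x [-36. -33.  46.] y [-69.  10.  71.]
side2 200 163 x [-34. -19.  48.] y [-70.  17.  76.]
side2 210 38 x [-32.  12.  30.] y [-77.  21.  79.]
side2 220 17 x [-9. -3.  4.] y [-76.  72.  77.]
side2 230 24 x [-20. -16.  -9.] y [-61.  48.  63.]
bar 112 [[-20.2, -30.7, 238.9], [-19.9, -15.9, 238.1], [-20.3, 0.9, 238.6], [-20.7, 15.5, 238.2], [-20.1, 29.8, 238.0]]
```

The pan has pitched about 13° back about its rear foot edge, with its centre about 14 mm up on the clip noses. The handle has dropped back to q≈0, because the clamped bar could not roll in the pads. To mend it, I'll grip the bar with the tool tilted along with the pan and rotate the pan back down into its clips. After that I'll swing the handle by pushing with closed fingers instead of clamping.

```bash
cat >> h.py <<'E'
from scipy.spatial.transform import Rotation as Ro
def RY(a): return Rm@Ro.from_euler('y',a,degrees=True).as_matrix()@Rm.T@R0   # + : tool top leans to machine back
def RX(a): return Rm@Ro.from_euler('x',a,degrees=True).as_matrix()@Rm.T@R0
def tcp(bar,R,d=16.5): return W(bar)+d*R[:,2]
E
python3 - <<'E'
from h import *
for a in(-30,-40,-50,-13,13): 
    for b in([-64,0,206],[-120,0,220],[0,0,250]): print(a,b,inverse_kinematics(tcp(b,RY(a),8),RY(a)) is not None,end='; ')
print()
th=13.2; piv=np.array([50,0,50.])
end=np.array([-58.5,0,209])
bar=lambda t: piv+Ro.from_euler('y',t,degrees=True).apply(end-piv)
print('bar start',bar(th))
movep(tcp(bar(th)+[0,0,60],RY(th)),RY(th))
print(movel(tcp(bar(th),RY(th)),max_speed=100,guard=8)); st('at bar')
clamp(); st('clamped')
for t in (9,6,3,0,-1):
    movel(tcp(bar(t),RY(t)),frame=RY(t),max_speed=50); s=st('t%g'%t)
    if np.linalg.norm(s["ft_force"])>45: print('STOP');break
E
```

```text
-30 [-64, 0, 206] True; -30 [-120, 0, 220] True; -30 [0, 0, 250] True; -40 [-64, 0, 206] True; -40 [-120, 0, 220] False; -40 [0, 0, 250] True; -50 [-64, 0, 206] False; -50 [-120, 0, 220] False; -50 [0, 0, 250] True; -13 [-64, 0, 206] True; -13 [-120, 0, 220] True; -13 [0, 0, 250] True; 13 [-64, 0, 206] True; 13 [-120, 0, 220] True; 13 [0, 0, 250] True; 
bar start [-19.32552261   0.         229.57511496]
False
at bar t9.71 tcp [-2.280e+01  1.000e-01  2.141e+02] F [ 0.8 -0.6 -0.2] T [-0.02 -0.28 -0.04] gap 85.5
clamped t10.38 tcp [-23.1   0.  213.5] F [0.4 0.5 0.1] T [ 0.05 -0.27  0.06] gap 11.1
t9 t10.80 tcp [-35.3   1.1 208.6] F [-4.6  4.2 14.5] T [0.66 1.06 0.13] gap 11.5
t6 t11.14 tcp [-43.3   1.9 204.6] F [-7.5  8.3 25.8] T [ 1.22  1.91 -0.01] gap 11.0
t3 t11.48 tcp [-51.7   2.6 199.5] F [-12.9  11.7  31.1] T [ 2.02  3.07 -0.17] gap 11.0
t0 t11.82 tcp [-59.2   2.7 194. ] F [-13.6  11.3  33.6] T [2.06 2.95 0.23] gap 10.9
t-1 t12.07 tcp [-61.4   3.2 192.3] F [-15.8  14.6  38.3] T [2.54 3.12 0.37] gap 11.2
```

```bash
cat > look.py <<'E'
from h import *
import sys
tag=sys.argv[1]
for n in("top","side"):
    c=camera(n); Q=(pts(c)-M0)@Rm; gray=c["image"].mean(2)
    for nm,k in (('front',(abs(Q[...,0]+65)<14)&(abs(Q[...,1])<64)),('back',(abs(Q[...,0]-65)<14)&(abs(Q[...,1])<64)),('left',(abs(Q[...,1]-67)<12)&(abs(Q[...,0])<60)),('right',(abs(Q[...,1]+67)<12)&(abs(Q[...,0])<60))):
        k=k&(Q[...,2]>160)&(Q[...,2]<215)&(gray>105); B=Q[k]
        if len(B)>15:
            ax=1 if nm in('front','back') else 0
            # rim = highest bright points in bins
            print(n,nm,len(B),[(int(b),np.percentile(B[abs(B[:,ax]-b)<10][:,2],90).round(1), np.median(B[abs(B[:,ax]-b)<10][:,1-ax]).round(0)) for b in(-50,-25,0,25,50) if (abs(B[:,ax]-b)<10).sum()>3])
    b=(abs(Q[...,0])<80)&(abs(Q[...,1])<38)&(Q[...,2]>200)&(Q[...,2]<262)&(gray<90)
    print('bar',b.sum(), [np.median(Q[b&(abs(Q[...,1]-y)<8)],0).round(1).tolist() for y in(-30,-15,0,15,30) if (b&(abs(Q[...,1]-y)<8)).any()])
    if n=="side": a=cv2.resize(c["image"][130:280,190:340],(400,400),interpolation=2)
    else: t=cv2.resize(c["image"][130:280,215:365],(400,400),interpolation=2)
cv2.imwrite(f"pics/{tag}.png",np.hstack([t,a]))
E
python3 look.py l3
```

```text
top back 16 [(-50, np.float64(202.2), np.float64(64.0))]
top right 39 [(-50, np.float64(200.1), np.float64(-64.0)), (-25, np.float64(199.9), np.float64(-64.0)), (25, np.float64(203.0), np.float64(-61.0)), (50, np.float64(203.6), np.float64(-60.0))]
bar 0 []
side front 65 [(-50, np.float64(195.1), np.float64(-68.0)), (25, np.float64(192.0), np.float64(-69.0)), (50, np.float64(213.1), np.float64(-67.0))]
side back 74 [(-50, np.float64(200.1), np.float64(62.0)), (-25, np.float64(198.3), np.float64(61.0)), (0, np.float64(195.5), np.float64(61.0)), (25, np.float64(193.3), np.float64(60.0)), (50, np.float64(189.9), np.float64(58.0))]
side left 196 [(-50, np.float64(207.0), np.float64(69.0)), (-25, np.float64(197.7), np.float64(70.0)), (0, np.float64(200.6), np.float64(76.0)), (25, np.float64(184.5), np.float64(72.0)), (50, np.float64(187.6), np.float64(72.0))]
bar 226 [[-59.7, -7.2, 221.8], [-54.7, -0.2, 239.8], [-54.1, 15.1, 239.6], [-66.4, 28.7, 217.0]]
```

View pics/l3.png

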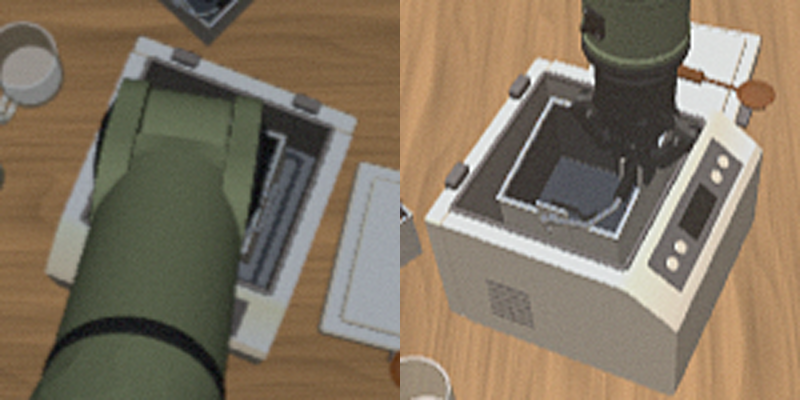

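The view shows the pan rolled with its right side up. Right rim is at about z 201 and left at about 187, and the foot is shifted about 9 mm to the right, so it landed crooked and out of both clips. The grip is rigid, so I'll lift 18 mm, measure, and bring it level and centred before re-seating.

```bash
cat > rim.py <<'E'
from h import *
from scipy.optimize import least_squares
def rimfit(c,x0,lo=170,hi=240,tol=7,verbose=True):
    """pose (x,y,zrim,roll,pitch,yaw; mm,deg, machine frame) of the 130x136 rim outline from bright depth points; nearest-edge ICP"""
    Q=(pts(c)-M0)@Rm; g=c["image"].astype(float).mean(2)
    k=(abs(Q[...,0])<92)&(abs(Q[...,1])<92)&(Q[...,2]>lo)&(Q[...,2]<hi)&(g>115)
    B=Q[k]; hx,hy=63.5,66.5
    def loc(p): return Ro.from_euler('xyz',p[3:],degrees=True).inv().apply(B-p[:3])
    p=np.array(x0,float)
    for t in (12,10,8,tol,tol,tol):
        L=loc(p); r=np.stack([np.maximum(abs(L[:,0])-hx,-1e9),abs(L[:,1])-hy],1)
        dx=abs(abs(L[:,0])-hx); dy=abs(abs(L[:,1])-hy)
        sel=(abs(L[:,2])<t)&(((dx<t)&(abs(L[:,1])<hy))|((dy<t)&(abs(L[:,0])<hx)&(abs(L[:,0])>25)))
        usex=(dx<dy)
        def res(p):
            L=loc(p)[sel]; u=usex[sel]
            return np.concatenate([L[:,2],np.where(u,abs(L[:,0])-hx,abs(L[:,1])-hy)])
        p=least_squares(res,p,loss='soft_l1',f_scale=1.5).x
    if verbose:
        L=loc(p)[sel]; print('rim fit n',sel.sum(),'front',(L[:,0]<-55).sum(),'back',(L[:,0]>55).sum(),'left',(L[:,1]>60).sum(),'right',(L[:,1]<-60).sum(),'rms %.1f'%np.sqrt((res(p)**2).mean()),p.round(1))
    return p
E
python3 - <<'E'
from rim import *
import pickle
# check of the fit on the first, seated pictures
for n in("top","side"): rimfit(pickle.load(open(n+".pkl","rb")),[0,0,180,0,0,0],lo=165,hi=200)
for x in ("side",): rimfit(camera(x),[-2,3,194,-6,0,0])
s=read_state(); movel(np.array(s["eef_pos"])+Rm@[0,0,18],max_speed=50); st('lift')
for x in ("side","top"): c=camera(x); pickle.dump(c,open(x+"3.pkl","wb")); rimfit(c,[-2,3,212,-6,0,0])
c=pickle.load(open("side3.pkl","rb")); cv2.imwrite("pics/l4.png",cv2.resize(c["image"][120:300,170:350],(600,600),interpolation=2))
E
```

```text
rim fit n 164 front 63 back 54 left 33 right 38 rms 2.0 [1.900e+00 4.000e-01 1.831e+02 5.000e-01 1.000e-01 2.000e-01]
rim fit n 210 front 78 back 74 left 51 right 37 rms 1.9 [-3.000e-01 -1.000e-01  1.808e+02  2.000e-01 -0.000e+00 -3.000e-01]
rim fit n 164 front 49 back 78 left 50 right 15 rms 1.9 [ -3.9   5.6 189.4  -6.   -2.4   1.8]
lift t12.78 tcp [-61.5   3.  210.1] F [ 0.1  0.1 -5.8] T [ 0.02  0.38 -0.  ] gap 10.8
rim fit n 180 front 60 back 78 left 58 right 18 rms 1.7 [ -4.8   4.8 203.7  -3.8  -1.8   0.7]
rim fit n 35 front 2 back 9 left 0 right 31 rms 1.6 [ -1.8   3.2 205.7  -3.3  -2.7   1.1]
```

View pics/l4.png

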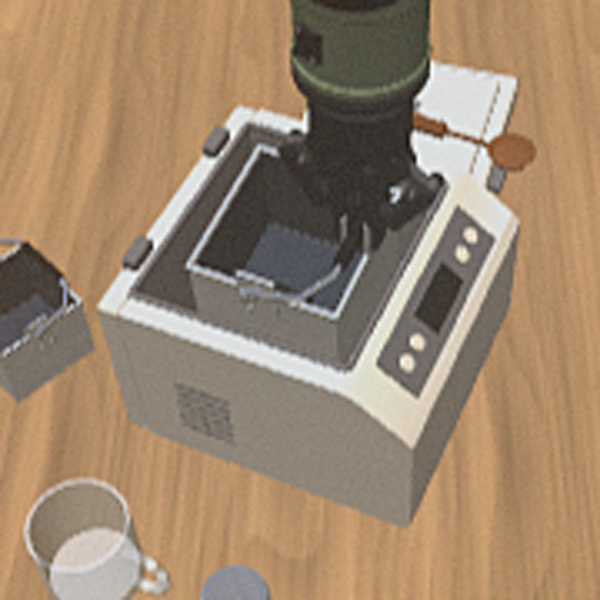

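The lifted pan hangs rigidly in the grip, and the rim fit, checked on the seated pictures, is good to about 1 mm. I'll set it down centred and unrolled, slightly front-down on both noses. Then I'll release it and press the back rim down to snap both clips home.

```bash
cat >> rim.py <<'E'
BIAS=np.array([-.3,-.1,.8,.2,0,-.3])
def T(p):  # pose of pan origin (foot) from rim pose, machine frame
    A=np.eye(4); A[:3,:3]=Ro.from_euler('xyz',p[3:],degrees=True).as_matrix(); A[:3,3]=np.array(p[:3])-A[:3,:3]@[0,0,130]; return A
def To(o,e): 
    A=np.eye(4); A[:3,:3]=Ro.from_euler('xyz',e,degrees=True).as_matrix(); A[:3,3]=o; return A
def Ttool():
    s=read_state(); A=np.eye(4); A[:3,:3]=Rm.T@np.array(s["tool_rot"]); A[:3,3]=(np.array(s["eef_pos"])-M0)@Rm; return A
def go(A,**k): return movel(W(A[:3,3]),frame=Rm@A[:3,:3],**k)
E
python3 - <<'E'
from rim import *
import pickle
p=rimfit(pickle.load(open("side3.pkl","rb")),[-2,3,212,-6,0,0])-BIAS
G=np.linalg.inv(T(p))@Ttool()
go(To([0,0,74],[0,0,0])@G,max_speed=60); st('level')
go(To([1,0,70],[0,-6,0])@G,max_speed=60); st('tilt')
p=rimfit(camera("side"),[-10,0,200,0,-6,0])-BIAS; print('origin',T(p)[:3,3].round(1))
G=np.linalg.inv(T(p))@Ttool()
go(To([1,0,66],[0,-9,0])@G,max_speed=40); st('low')
open_gripper(); st('open')
s=read_state(); R=np.array(s["tool_rot"]); movel(np.array(s["eef_pos"])-75*R[:,2],max_speed=150); st('away')
c=camera("side"); pickle.dump(c,open("side4.pkl","wb"))
p=rimfit(c,[-25,0,190,0,-13,0],lo=140,hi=225)-BIAS; print('origin',T(p)[:3,3].round(1))
cv2.imwrite("pics/l5.png",cv2.resize(c["image"][120:300,170:350],(600,600),interpolation=2))
E
```

```text
rim fit n 180 front 60 back 78 left 58 right 18 rms 1.7 [ -4.8   4.8 203.7  -3.8  -1.8   0.7]
level t13.14 tcp [-56.3  -3.  212.6] F [-0.7 -0.1 -6.9] T [-0.29  0.24  0.02] gap 11.3
tilt t13.57 tcp [-70.3  -0.8 202.2] F [ 0.2  0.1 -4.9] T [-0.16  0.41  0.01] gap 11.0
rim fit n 172 front 48 back 75 left 56 right 21 rms 1.9 [-1.370e+01  7.000e-01  1.999e+02 -1.000e-01 -3.500e+00 -1.000e-01]
origin [-5.4  0.  69.4]
low t14.06 tcp [-75.2  -1.3 192.5] F [ 0.5 -0.  -6.7] T [-0.16  0.77 -0.03] gap 11.3
open t14.77 tcp [-75.6  -1.6 192.2] F [-0.3  0.1  0.7] T [-0.06  0.19 -0.02] gap 85.5
away t15.42 tcp [-89.7  -7.  265.3] F [-0.4  0.2 -0.7] T [-0.08  0.23  0.  ] gap 85.3
rim fit n 140 front 5 back 74 left 50 right 33 rms 1.7 [-31.5   0.7 192.9  -0.5 -14.8   0. ]
origin [ 2.  -0.5 66.4]
```

View pics/l5.png

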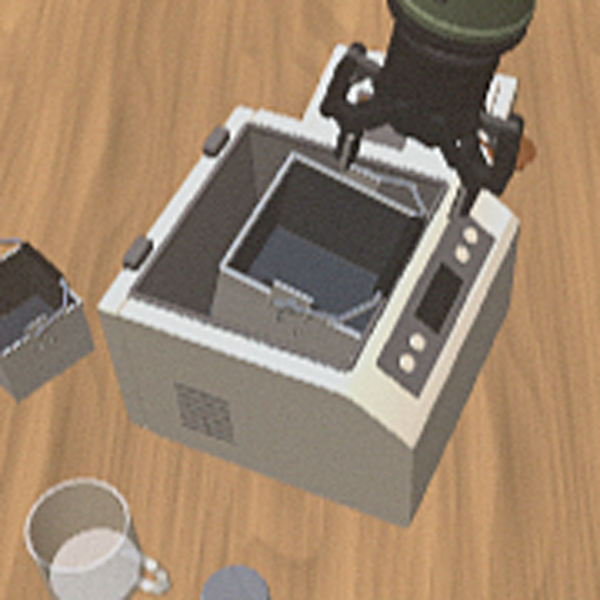

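The pan now rests as planned. Its pitch is -14.8° and roll -0.5°, with the origin at (2,-0.5,66). Both clip noses carry it, and the handle is still at the front. Next I press the back rim down along its arc.

Run:
```python
from rim import *
clamp()
rp=lambda t: np.array([-50,0,50])+Ro.from_euler('y',-t,degrees=True).apply([113.5,0,130])+np.array([3.7,-.5,3.6])*max(t,0)/14.8
movep(W(rp(14.8)+[0,0,45]),R0); st('above')
movel(W(rp(14.8)+[0,0,2]),max_speed=100,guard=8); st('touch')
for t in (12,9,6,3,0,-1.5,-3):
    movel(W(rp(t)),max_speed=60,guard=34); s=st('t%g'%t)
    if np.linalg.norm(s["ft_force"])>34: print('STOP');break
s=read_state(); movel(np.array(s["eef_pos"])+[0,0,100],max_speed=150); st('up')
for n,z in(("side",0),("top",2)): rimfit(camera(n),[0,0,181+z,0,0,0],lo=150,hi=220)
```

```text
above t16.88 tcp [ 30.4  -1.  252.6] F [-0.7  0.2  0.3] T [-0.08  0.02  0.03] gap 0.0
touch t17.47 tcp [ 30.2  -0.4 210.8] F [-0.3  0.5  0.6] T [ 0.01  0.05 -0.02] gap -0.2
t12 t17.77 tcp [ 37.8  -0.3 204. ] F [ 0.7  0.9 -0.3] T [ 0.   -0.03 -0.  ] gap -0.1
t9 t18.07 tcp [ 44.2  -0.5 197.9] F [-0.4 -0.1  0.2] T [ 0.01 -0.01  0.04] gap -0.2
t6 t18.38 tcp [ 50.9  -0.4 192.2] F [-0.1 -0.3 -0.5] T [-0.04 -0.02 -0.  ] gap 0.2
t3 t18.68 tcp [ 5.720e+01 -1.000e-01  1.861e+02] F [-1.8  0.1 -0.3] T [ 0.14  0.28 -0.06] gap 0.1
t0 t18.98 tcp [ 63.5   0.  179.7] F [-1.6  1.  -1.2] T [0.22 0.44 0.02] gap 0.1
t-1.5 t19.23 tcp [ 67.8  -0.5 177.5] F [-0.9 -1.2  8. ] T [-0.39  0.07 -0.02] gap -0.2
t-3 t19.48 tcp [ 72.3  -1.2 175.5] F [ 2.4 -5.3 17.3] T [-1.16 -0.55  0.01] gap -0.2
up t20.30 tcp [ 71.9  -1.1 274.5] F [-0.5  0.7 -0.3] T [ 0.01 -0.04 -0.04] gap 0.0
rim fit n 232 front 93 back 80 left 52 right 40 rms 1.9 [  0.3  15.3 186.3  -9.6  -0.2  -0. ]
rim fit n 0 front 0 back 0 left 0 right 0 rms nan [  0.   0. 183.   0.   0.   0.]rim.py:20: RuntimeWarning: Mean of empty slice.
  L=loc(p)[sel]; print('rim fit n',sel.sum(),'front',(L[:,0]<-55).sum(),'back',(L[:,0]>55).sum(),'left',(L[:,1]>60).sum(),'right',(L[:,1]<-60).sum(),'rms %.1f'%np.sqrt((res(p)**2).mean()),p.round(1))
  ret = ret.dtype.type(ret / rcount)
```

The left side went home but the right is still on its nose: roll -9.6°, foot shifted 6 mm right. I'll clamp the right wall of the pan, slide it left, and rotate the right side down about the left foot edge.

Run:
```python
from rim import *
p=np.array([.3,15.3,186.3,-9.6,-.2,0])-BIAS; P0=T(p); print(P0[:3,3])
# tool frame in pan frame: jaws along pan y, at right wall
for s in(1,-1):
    Gt=np.eye(4); Gt[:3,:3]=np.column_stack([[0,s,0],[s,0,0],[0,0,-1]]); Gt[:3,3]=[40,-66.5,119]
    q=[inverse_kinematics(W(A[:3,3]),Rm@A[:3,:3]) for A in (P0@Gt,To([0,0,50],[0,0,0])@Gt)]
    print(s,[None if a is None else a.round(2).tolist() for a in q])
    if q[0] is not None and q[1] is not None: break
up=lambda A,d:(lambda B:(B.__setitem__((slice(0,3),3),B[:3,3]+[0,0,d]),B)[1])(A.copy())
A=up(P0@Gt,60); movep(W(A[:3,3]),Rm@A[:3,:3]); open_gripper()
print(go(P0@Gt,max_speed=120,guard=8)); st('at wall')
clamp(); st('clamped')
roll=lambda t,dy: To(np.array([0,dy,50])+[0,45,0]-Ro.from_euler('x',-t,degrees=True).apply([0,45,0]),[0,-0,0]) 
def pose(t,y):  # left lower edge at (y,50), roll -t
    e=[-t,0,0]; return To(np.array([0,y,50.])-Ro.from_euler('xyz',e,degrees=True).apply([0,45,0]),e)
for t,y in((9.6,41.5),(9,44.5),(6,45),(3,45),(0,45),(-1,45)):
    go(pose(t,y)@Gt,max_speed=60,guard=36); s=st('t%g'%t)
    if np.linalg.norm(s["ft_force"])>38: print('STOP');break
rimfit(camera("side"),[0,0,181,0,0,0],lo=150,hi=220)
```

```text
[ 1.16301428 -6.72459025 57.39775364]
1 [[-0.35, 0.57, 0.4, 1.73, -0.07, 0.94, 1.22], [-0.19, 0.55, 0.32, 1.8, -0.22, 0.84, 1.41]]
False
at wall t23.04 tcp [ 41.3 -51.8 186.6] F [0.6 0.1 0.7] T [0.21 0.05 0.  ] gap 85.8
clamped t23.79 tcp [ 41.  -52.1 186.2] F [ 0.6 -1.8  1.7] T [-0.33 -0.07  0.01] gap 1.4
t9.6 t24.04 tcp [ 41.1 -50.2 187. ] F [ 2.9 -9.7 13.1] T [-2.59 -0.45  0.22] gap 1.3
t9 t24.29 tcp [ 41.6 -50.2 186.8] F [  1.1 -17.2  25.1] T [-4.51 -0.22  0.2 ] gap 1.4
t6 t24.50 tcp [ 44.2 -57.1 184. ] F [ 0.3  1.3 11.6] T [-0.13  0.33  0.1 ] gap 1.3
t3 t24.71 tcp [ 45.9 -58.9 181.3] F [ 0.4 -0.5 11. ] T [-0.39  0.25  0.18] gap 1.3
t0 t24.92 tcp [ 47.2 -60.  180. ] F [ 0.5 -1.5 11.3] T [-0.97  0.34  0.11] gap 1.2
t-1 t25.12 tcp [ 48.3 -61.5 179.1] F [ 0.9 -2.3 10.2] T [-1.15  0.29  0.14] gap 1.3
rim fit n 198 front 83 back 71 left 50 right 19 rms 1.7 [  8.3   7.2 190.5  -5.    3.4   0.9]
```

The guard may have cut those moves short: the right side is only half down and the pan is slightly pitched. I'll re-plan from the measured pose. First roll the right side up clear of its nose, tuck the left edge under the left clip, then rotate down without the guard, checking force at each step.

Run:
```python
from rim import *
p=np.array([8.3,7.2,190.5,-5,3.4,.9])-BIAS; P0=T(p); print(P0[:3,3].round(1))
G=np.linalg.inv(P0)@Ttool()
def pose(t,y,z=50.):
    e=[-t,0,0]; return To(np.array([0,y,z])-Ro.from_euler('xyz',e,degrees=True).apply([0,45,0]),e)
for t,y,z in((12,38,58),(12,38,51),(12,44.5,51)):
    go(pose(t,y,z)@G,max_speed=70); st('t%g y%g z%g'%(t,y,z))
p=rimfit(camera("side"),[0,22,187,-12,0,0],lo=150,hi=225)-BIAS; P=T(p); print('origin',P[:3,3].round(1),'left edge',(P@[0,45,0,1]).round(1),'right',(P@[0,-45,0,1]).round(1))
if abs(p[4])<2.5 and abs((P@[0,45,0,1])[1]-44.5)<3:
  G=np.linalg.inv(P)@Ttool()
  for t in(9,6,3,0,-1.5):
    go(pose(t,45,50)@G,max_speed=70); s=st('t%g'%t)
    if np.linalg.norm(s["ft_force"])>60: print('STOP');break
  rimfit(camera("side"),[0,0,181,0,0,0],lo=150,hi=220)
```

```text
[ 1.2 -4.6 60.5]
t12 y38 z58 t25.63 tcp [ 38.  -48.1 193.9] F [-1.5 -0.2 -7. ] T [-0.15  0.79  0.15] gap 1.1
t12 y38 z51 t25.88 tcp [ 38.5 -49.2 186.6] F [-2.8  0.9 -7.5] T [0.16 1.1  0.18] gap 1.2
t12 y44.5 z51 t26.13 tcp [ 39.1 -45.1 187.4] F [ -1.2 -13.9  -6.2] T [-3.17  0.55  0.11] gap 1.3
rim fit n 208 front 97 back 69 left 48 right 21 rms 2.0 [ -0.5  24.1 188.3 -11.7  -0.5  -0.3]
origin [ 1.  -2.7 60.3] left edge [ 1.  41.4 51.   1. ] right [  0.9 -46.7  69.6   1. ]
```

Run:
```python
from rim import *
p=np.array([-.5,24.1,188.3,-11.7,-.5,-.3])-BIAS
G=np.linalg.inv(T(p))@Ttool()
def pose(t,y,z=50.):
    e=[-t,0,0]; return To(np.array([0,y,z])-Ro.from_euler('xyz',e,degrees=True).apply([0,45,0]),e)
for t,y,z in((12,46,48.5),(9,46.5,48.5),(6,46,49),(3,45.5,49),(0,45,49),(-1.5,45,49.5)):
    go(pose(t,y,z)@G,max_speed=60); s=st('t%g'%t)
    if np.linalg.norm(s["ft_force"])>75: print('STOP');break
p=rimfit(camera("side"),[0,0,181,0,0,0],lo=150,hi=220)-BIAS; print(T(p)[:3,3].round(1))
```

```text
t12 t26.43 tcp [ 40.1 -45.  185. ] F [  0.4 -22.7  -1.8] T [-4.99  0.19  0.29] gap 0.9
t9 t26.72 tcp [ 40.9 -49.7 181.2] F [  0.  -11.8  12.1] T [-3.26  0.33  0.25] gap 1.1
t6 t27.01 tcp [ 40.5 -55.4 176.4] F [ 1.  -8.5 11.2] T [-2.55  0.18  0.23] gap 1.1
t3 t27.31 tcp [ 39.9 -62.4 170.2] F [  1.8 -10.3   0.7] T [-2.78 -0.    0.19] gap 1.1
t0 t27.61 tcp [ 40.6 -67.7 165.5] F [-3.4 -0.7 17.4] T [-0.68  0.63  0.42] gap 1.3
t-1.5 t27.86 tcp [ 41.3 -71.  164.5] F [ -7.7 -10.6  39.8] T [-2.15  1.6   0.46] gap 1.5
rim fit n 199 front 78 back 69 left 59 right 27 rms 2.0 [  1.6  -3.1 182.3   1.8   0.2  -0. ]
[ 1.5  0.6 51.6]
```

The right side snapped home (force dropped at 3°). The outer finger has no room to open this low in the chamber, though. So I'll rock the right side back onto its nose, release there, and press that rim down from above with closed fingers, now that the left edge is tucked in.

Run:
```python
from rim import *
p=np.array([1.6,-3.1,182.3,1.8,.2,0])-BIAS
G=np.linalg.inv(T(p))@Ttool()
def pose(t,y=45,z=50.5):
    e=[-t,0,0]; return To(np.array([1,y,z])-Ro.from_euler('xyz',e,degrees=True).apply([0,45,0]),e)
for t in(4,8.5,9.5):
    go(pose(t)@G,max_speed=110); st('t%g'%t)
open_gripper()
s=read_state(); movel(np.array(s["eef_pos"])+[0,0,35],max_speed=150)
p=rimfit(camera("side"),[0,18,187,-9,0,0],lo=150,hi=220)-BIAS; P=T(p); print('origin',P[:3,3].round(1),'left',(P@[0,45,0,1]).round(1),'right',(P@[0,-45,0,1]).round(1))
clamp(); st()
```

```text
t4 t28.23 tcp [ 40.1 -58.2 173.6] F [-2.3  1.7 -0.5] T [-0.11  1.03  0.33] gap 1.2
t8.5 t28.51 tcp [ 40.1 -49.5 181.2] F [-3.  -3.7 -1. ] T [-1.2   0.98  0.17] gap 1.1
t9.5 t28.76 tcp [ 40.1 -48.  182.7] F [-2.3 -3.6 -0.5] T [-1.24  0.99  0.18] gap 0.9
rim fit n 218 front 99 back 62 left 51 right 33 rms 1.9 [ 9.000e-01  1.800e+01  1.857e+02 -8.700e+00 -1.000e-01 -9.000e-01]
origin [ 1.2 -2.  56.5] left [ 1.7 42.5 49.5  1. ] right [  0.7 -46.4  63.4   1. ]
 t30.73 tcp [ 40.1 -48.1 217.7] F [-0.4 -0.   0.1] T [0.11 0.07 0.01] gap -0.1
```

Run:
```python
from rim import *
D=np.column_stack([Rm[:,1],Rm[:,0],[0,0,-1]])
rp=lambda t,y0=43.5: np.array([40,y0,50])+Ro.from_euler('x',-t,degrees=True).apply([0,-y0-66.5,130])
a=rp(8.5); a[2]+=4
movel(W(a),frame=D,max_speed=150,guard=10); st('touch')
for t in(5.5,2.5,0,-1.5):
    movel(W(rp(t)),max_speed=90); s=st('t%g'%t)
    if np.linalg.norm(s["ft_force"])>38: print('STOP');break
s=read_state(); movel(np.array(s["eef_pos"])+[0,0,25],max_speed=150)
p=rimfit(camera("side"),[0,0,181,0,0,0],lo=150,hi=220)-BIAS; P=T(p); print('origin',P[:3,3].round(1))
for a in(-20,-25,-30,-35):
    R=RY(a)@np.array([[0,1,0],[1,0,0],[0,0,1.]])@np.diag([1,1,1]) 
    R=np.column_stack([Rm[:,1],np.cross(RY(a)[:,2],Rm[:,1]),RY(a)[:,2]])
    print(a,np.linalg.det(R).round(2),[(lambda q:None if q is None else q.round(2).tolist())(inverse_kinematics(W(b),R)) for b in([-80,0,200],[-90,0,240],[-10,0,240])])
```

```text
touch t31.07 tcp [ 40.3 -47.4 198.7] F [-0.2 -0.  -0.3] T [ 0.08  0.03 -0.01] gap 0.2
t5.5 t31.34 tcp [ 40.7 -54.2 190.9] F [ 1.4 -4.7 12.1] T [-1.32 -0.18  0.02] gap -0.4
t2.5 t31.59 tcp [ 39.8 -60.3 185. ] F [0.3 0.8 0.1] T [ 0.01 -0.01 -0.  ] gap -0.1
t0 t31.84 tcp [ 40.1 -65.8 180.1] F [-0.5  2.   3.9] T [ 0.52 -0.1  -0.04] gap 0.2
t-1.5 t32.09 tcp [ 40.9 -70.2 178.6] F [-4.2 -2.3 26.8] T [-0.65  1.01 -0.04] gap -0.0
rim fit n 207 front 79 back 68 left 53 right 39 rms 1.9 [ 8.000e-01 -8.000e-01  1.808e+02  2.000e-01 -1.000e-01 -8.000e-01]
origin [ 1.3 -0.6 50. ]
-20 1.0 [[-0.81, 0.27, 0.57, 2.25, 0.19, 0.4, 0.73], [-0.82, 0.17, 0.52, 2.22, 0.28, 0.53, 0.63], [-0.64, 0.29, 0.5, 2.07, 0.1, 0.53, 0.92]]
-25 1.0 [[-0.94, 0.28, 0.67, 2.31, 0.39, 0.3, 0.49], [-0.95, 0.15, 0.61, 2.28, 0.48, 0.46, 0.41], [-0.76, 0.28, 0.6, 2.13, 0.22, 0.42, 0.78]]
-30 1.0 [[-1.19, 0.35, 0.94, 2.37, 0.39, 0.17, 0.46], [-1.06, 0.15, 0.68, 2.34, 0.75, 0.41, 0.11], [-0.89, 0.29, 0.71, 2.2, 0.39, 0.31, 0.58]]
-35 1.0 [[-1.18, 0.34, 0.85, 2.43, 1.32, 0.18, -0.52], [-1.45, 0.25, 1.11, 2.41, 0.84, 0.27, -0.01], [-1.09, 0.35, 0.93, 2.27, 0.48, 0.18, 0.45]]
```

The pan is fully re-seated: origin (1.3,-0.6,50), roll and pitch about 0. Now I swing the handle by pushing it with the inner face of the open front finger, so the bar is free to roll. That also leaves the bar between the open fingers for the grasp.

Run:
```python
from rim import *
R=RY(-12); 
bar=lambda q: np.array([1.2-62*np.cos(.349+q),-.5,188+62*np.sin(.349+q)])
def tp(q,s,lead): return W(bar(q))-R@np.array([-36.2-lead,0,-13-s])
for q,s,l in((0,18,-7),(0,18,2),(.6,12,2),(1.15,6,2)):
    if inverse_kinematics(tp(q,s,l),R) is None: print('no ik',q); raise SystemExit
open_gripper()
s=read_state(); movel(np.array(s["eef_pos"])+[0,0,50],max_speed=250)
movep(tp(0,18,-7)+[0,0,35],R); st('above')
print(movel(tp(0,18,-7),max_speed=100,guard=8)); st('down')
for q in (.0,.2,.4,.6,.8,1.0,1.12):
    movel(tp(q,18-10*q,1.5),max_speed=90); s=st('q%g'%q)
    if np.linalg.norm(s["ft_force"])>22: print('STOP');break
c=camera("side"); rimfit(c,[0,0,181,0,0,0],lo=150,hi=200)
cv2.imwrite("pics/s1.png",cv2.resize(c["image"][120:300,170:350],(600,600),interpolation=2))
```

```text
above t35.10 tcp [-22.   -0.7 219.8] F [-1.  -0.  -0.2] T [0.04 0.3  0.02] gap 85.3
False
down t35.60 tcp [-21.8  -0.9 185.1] F [-1.  -0.6 -0. ] T [ 0.04  0.17 -0.04] gap 85.2
q0 t35.85 tcp [-13.8  -0.5 187.1] F [-4.4 -0.9  1.2] T [-0.11  1.06 -0.05] gap 85.5
q0.2 t36.16 tcp [ -8.7  -0.6 200.5] F [-5.5 -0.8  0.9] T [-0.4   1.17 -0.05] gap 85.1
q0.4 t36.46 tcp [ -1.6  -0.4 212. ] F [-3.8 -0.2  1.1] T [-0.17  1.05 -0.01] gap 85.9
q0.6 t36.76 tcp [  7.1  -0.4 221.6] F [-4.4 -0.9  0.2] T [ 0.04  0.94 -0.06] gap 85.8
q0.8 t37.06 tcp [ 17.6  -0.5 229.7] F [-2.2  0.   0.1] T [0.06 0.64 0.01] gap 85.5
q1 t37.35 tcp [ 29.   -0.6 235.7] F [-0.1 -0.7 -0.2] T [-0.02  0.26  0.03] gap 85.4
q1.12 t37.60 tcp [ 35.9  -0.6 238.1] F [-0.1 -0.5  0.1] T [-0.05  0.22 -0.01] gap 85.4
rim fit n 212 front 80 back 69 left 56 right 39 rms 1.9 [ 8.000e-01 -4.000e-01  1.808e+02 -1.000e-01 -3.000e-01 -6.000e-01]
```

View pics/s1.png

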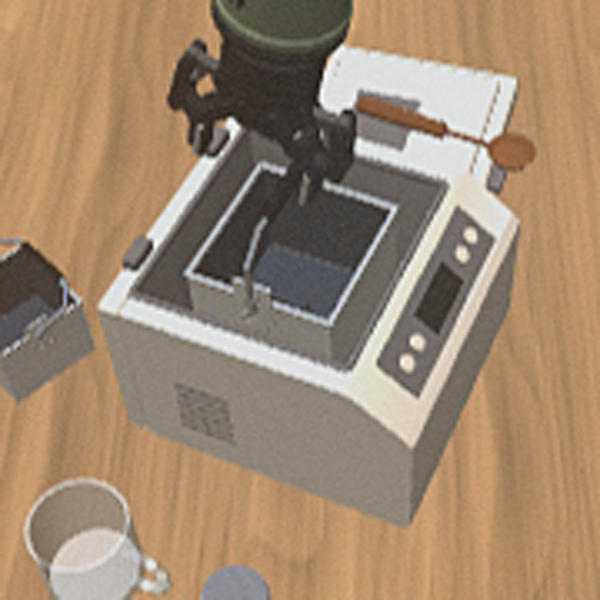

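The handle now stands upright, its arm running from (245,310) up to the bar at about (285,190), and the pan is still seated at (1.1,-0.3,50). Next I grasp the bar and rock the left side out.

Run:
```python
from rim import *
import pickle
movel(tcp([1.2,-.4,250],R0),frame=R0,max_speed=120); clamp(); st('clamped')
G=np.linalg.inv(To([1.1,-.3,50],[0,0,-.3]))@Ttool(); pickle.dump(G,open("G.pkl","wb"))
def pose1(t,y=-45,z=50):
    e=[t,0,-.3]; return To(np.array([1.1,y-.3,z])-Ro.from_euler('xyz',e,degrees=True).apply([0,-45,0]),e)
for t in(5,10.5):
    go(pose1(t)@G,max_speed=75); st('t%g'%t)
p=rimfit(camera("side"),[1,-23,186,9,0,0],lo=150,hi=230)-BIAS; P=T(p); print('left',(P@[0,50,0,1]).round(1),'right',(P@[0,-50,0,1]).round(1))
```

```text
clamped t38.77 tcp [  1.5  -0.4 233.7] F [0.9 0.7 3.3] T [ 0.06 -0.25 -0.08] gap 11.0
t5 t39.13 tcp [  1.9 -18.2 237.2] F [ 0.3 -3.1  4.3] T [-0.71  0.02 -0.04] gap 11.3
t10.5 t39.52 tcp [  1.9 -34.3 239.2] F [0.6 1.4 7.7] T [ 0.63 -0.07 -0.12] gap 10.7
rim fit n 192 front 67 back 53 left 75 right 26 rms 2.2 [  0.5 -22.6 187.2  11.2  -0.4  -0.3]
left [ 1.5 51.3 68.3  1. ] right [  1.6 -46.9  49.3   1. ]
```

Run:
```python
from rim import *
import pickle
G=pickle.load(open("G.pkl","rb"))
def pose2(r,y=44.5,z=66.5):
    e=[r,0,-.3]; return To(np.array([1.1,y-.3,z])-Ro.from_euler('xyz',e,degrees=True).apply([0,45,0]),e)
for r in(4,-2,-5):
    go(pose2(r)@G,max_speed=90); st('r%g'%r)
c=camera("side"); p=rimfit(c,[1,5,196,-4,0,0],lo=150,hi=235)-BIAS; P=T(p); print('left',(P@[0,50,0,1]).round(1),'right',(P@[0,-50,0,1]).round(1)); np.save("p.npy",p)
```

```text
r4 t39.98 tcp [  0.4 -11.7 245.8] F [-1.2  0.7 -6. ] T [ 0.39  0.05 -0.04] gap 10.9
r-2 t40.34 tcp [  0.9   6.  251.1] F [-0.2  0.  -6. ] T [ 0.03  0.05 -0.06] gap 10.6
r-5 t40.60 tcp [  1.2  15.4 253. ] F [ 0.5  1.4 -6. ] T [ 0.51 -0.02  0.01] gap 10.8
rim fit n 215 front 89 back 71 left 58 right 23 rms 1.8 [  0.5  12.6 200.   -3.4  -0.9  -0. ]
left [ 2.7 54.5 66.3  1. ] right [  3.  -45.3  72.6   1. ]
```

Run:
```python
from rim import *
p=np.load("p.npy"); G=np.linalg.inv(T(p))@Ttool()
go(To([1,0,85.5],[0,0,-.3])@G,max_speed=60); wait(.2); st('lifted')
c=camera("side"); p=rimfit(c,[1,0,216,0,0,0],lo=185,hi=245)-BIAS; P=T(p); print('origin',P[:3,3].round(1),'euler',p[3:].round(1))
np.save("p.npy",p); cv2.imwrite("pics/f1.png",cv2.resize(c["image"][120:300,170:350],(600,600),interpolation=2))
```

```text
lifted t41.38 tcp [  2.1  -1.  269.2] F [-0.4 -0.3 -5.7] T [ 0.05 -0.02  0.  ] gap 10.6
rim fit n 211 front 83 back 73 left 59 right 25 rms 1.8 [ 5.000e-01 -2.300e+00  2.161e+02 -1.200e+00  0.000e+00 -2.000e-01]
origin [ 0.7 -5.5 85.4] euler [-1.4  0.   0.1]
```

View pics/f1.png

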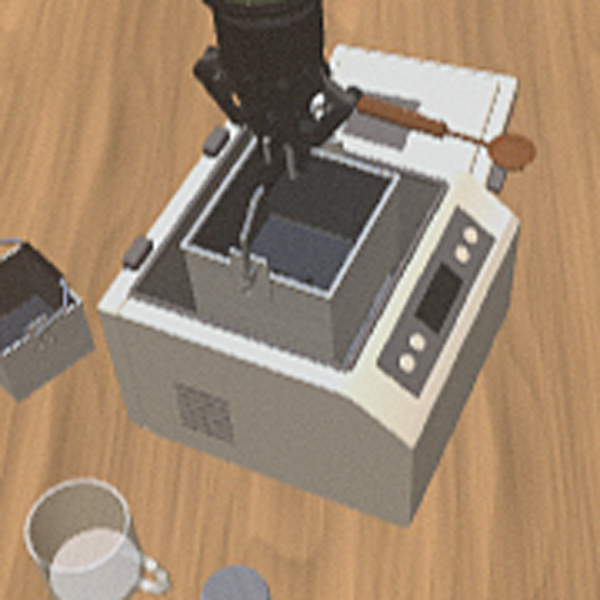

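The pan hangs clear and nearly level, 35 mm up, with the handle upright. I'll make one small roll and sideways correction, then hand in.

Run:
```python
from rim import *
p=np.load("p.npy"); G=np.linalg.inv(T(p))@Ttool()
go(To([.7,-1,85.5],[0,0,0])@G,max_speed=30); wait(.3); st('final')
p=rimfit(camera("side"),[1,0,216,0,0,0],lo=185,hi=245)-BIAS; print('origin',T(p)[:3,3].round(1),'euler',p[3:].round(1))
finish_job()
```

```text
final t41.98 tcp [  2.   -1.  269.4] F [ 0.3 -0.  -6.7] T [-0.07 -0.03 -0.03] gap 11.1
rim fit n 208 front 85 back 67 left 60 right 23 rms 1.9 [ 4.000e-01 -1.300e+00  2.161e+02 -3.000e-01  1.000e-01 -6.000e-01]
origin [ 0.5 -2.3 85.3] euler [-0.5  0.1 -0.3]
the job is handed in; nothing more can be done
```

The pan is out and held by its upright handle about 35 mm above its seat, but the first attempt at the handle went wrong. I mended it before doing the job in the order you asked.

**Final state, handed in at 42.0 s:**
- **Level:** roll is -0.5° and pitch 0.1°.
- **Clear of the machine:** the wrist force shows only the pan's weight, about 6–7 N, so it is touching nothing.
- **Position:** it is within about 2.5 mm of centred over the seat.
- **Other things:** I never touched the lid, spoon, cup or jar.

**What went wrong:** I first gripped the bar to swing the handle up, and the bar would not turn in the pads. The pan pitched about 13° and came out of both clips before the handle was upright. A strict reading of "in the order asked" may count this against the job.

**How I mended it:** my first two tries at pushing the pan back left it crooked on a clip. I then got it fully seated; the camera showed it level, at seat height, within 1.5 mm of centre. I could not check the clips directly, but the force on the last rim press rose and then dropped, as a snap would.

**The job after that:**
1. I swung the handle upright by pushing it with one open finger, using less than 6 N.
2. I gripped it and rocked the left side out, then the right. The clips let go one side at a time, with no straight pull.
3. I raised the pan level.

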